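Lock the fume extractor's filter collar and start it

TASK

The filter of the soldering fume extractor has just been changed: push the orange tab of its black collar clockwise (seen from above) until the collar comes to its stop, with the tab over the green locked mark. Then press the green start button fully down, keep it fully down for a good second and let it spring back. Use firm but careful pushes, never ramming the machine or the button, and leave the red stop button and everything else on the bench alone.

Things in the scene. Friction and masses are not known exactly. Their poses are not given: they have to be found in the camera images.
- extractor: Fixed fume extractor: white housing 240 (x) x 220 (y) x 90 mm high, front with vents to its -x; on it a blue filter canister 144 mm wide and above that the black lock collar. Origin: centre of the underside, on the collar's axis.
- collar (a joint): Turn of the lock collar about its vertical axis in rad, growing clockwise seen from above. 1.38 is the locked mark, 1.42 the hard stop; starts at 0 to 0.45. It turns stiffly (about 2.5 N at the tab) and stays where it is left.
- collar_centre (a point): On the collar's axis at the height of its underside, 152 mm above the bench. The collar is 172 mm wide (up to 182 over its ribs) and 26 mm high, with a flat top 30 mm up.
- collar_tab (a point): Centre of the top of the orange tab on the collar, 103 mm from the axis, 197 mm above the bench. The tab is a radial block 16 mm thick, 45 mm high (underside level with the collar's underside), reaching from the collar out to 125 mm from the axis; nothing is below it down to the housing's top at 90 mm.
- lock_mark (a point): The green locked mark on top of the white housing, 34 mm wide, 103 mm from the collar's axis, 92 mm above the bench; locked when the orange tab stands over it.
- start_station: Fixed grey console, 130 x 110 mm on the bench, about 115 mm high, its slope facing its own -x, with the green button in a yellow guard. Origin: centre of its underside.
- start_top (a point): Green start button: 60 mm cap; this is the centre of its face, z axis out of the face (tilted 0.6 rad from vertical), y axis level. It moves 10 mm straight in against a spring (4 N at first, 12 N fully down) and springs back. The face stands 5 mm above the rim of its round guard (72 mm inside, 84 mm outside diameter), when fully down 5 mm below it.
- start_button (a joint): Travel of the green button in m: 0 up, 0.010 fully down.
- stop_station: A console like the start station, with the red button in a black guard; leave it alone. Origin: centre of its underside. The two consoles may have changed places.
- stop_top (a point): Red stop button: made like the green one; leave it alone.
- stop_button (a joint): Travel of the red button in m: 0 up, 0.010 fully down.
- board_holder: Loose circuit board holder, 200 x 120 x 90 mm, black bars and blue jaws with a black board. Origin: centre of its underside.
- multimeter: Loose yellow multimeter lying flat, 160 x 80 x 40 mm. Origin: centre of its underside.
- solder_reel: Loose metal reel, 60 mm wide, 50 mm high. Origin: centre of its underside.
- flux_bottle: Loose amber bottle with a red cap, 44 mm wide, 100 mm high. Origin: centre of its underside.
- parts_tray: Loose blue divided tray, 120 x 160 x 35 mm. Origin: centre of its underside.
- screwdriver: Loose red-handled screwdriver lying flat, 180 mm long. Origin: on the bench under its middle.

How it is judged:
By the outcome, as a careful person would: the job done as asked, in the order asked, and still so for the second after the job is handed in, with the robot touching nothing.
It also fails if it takes over 54 s, if anything falls off the work surface, if the arm or the gripper's body presses on something with over 40 N, if the wrist force passes 120 N, or if a joint passes its speed limit or range.

ROBOT

A 6-joint arm with a two-finger parallel gripper is mounted at the origin on the work surface. World frame = base frame: x ahead of the robot, y to its left, z up, the work surface at z = 0. Lengths are in m, angles in rad, forces in N, time in s.
With the tool pointing down it reaches from about 0.375 to 0.825 m from the base axis. Payload 5.5 kg.
Tool frame: the origin (TCP) lies at the very end of the fingers, on their centre line; the grasp point (between the pads) lies 19 mm behind it (ctrl.grasp_offset is the z of the grasp point in the tool frame, in m); z points along the fingers, y is the line along which they close (so a half turn about z gives the same grasp; the last joint's range is limited). The gripper opens to 85 mm and grips with 20 to 120 N. Pads are 22 mm wide; open, the fingers measure 114 mm over their backs; the gripper's body (76 mm by 85 mm) begins 54 mm behind the grasp point. The pads swing forward as they close: fully open they stand 13 mm farther back than shut.
Start: joints at [1.25, 0.314, -0.047, 1.21, 0, 1.571], TCP at [0.189, 0.569, 0.231] pointing down, gripper open.
Joint ranges: [-2.67, 2.67], [-0.69, 1.73], [-1.03, 1.25], [-2.08, 2.16], [-1.42, 1.45], [-3.14, 3.14]. Speed limits (rad/s): [2.39, 2.39, 3.01, 3.14, 3.14, 3.14].

INTERFACE

Orientations are given as a unit quaternion [x, y, z, w].
In Python, from cell import ctrl gives the robot as it stands.
- The arm moves only by the shell command python3 -m pendant 'ROWS' [FORCE]. ROWS is JSON, a list of rows, each a list of 3 entries, a list of its own where there are three numbers: the finger opening in m, from 0 to 0.0854, then the shift along the tool's x, y, z in m, then the turn about the tool's z in degrees. A call has 1 to 10 rows; each row shifts and turns the commanded pose from where the row before left it, along the tool's axes as they then stand; what a row does not reach is not made up. A row lasts 1/8 s, in which the tool goes at most 62.5 mm and 10.7 degrees, less where a joint would pass 70% of its speed; a pose out of reach is approached as far as the arm can. A call is refused whole if a number of a shift passes 0.0625 or a number of a turn 10.7, either way. A call with a gripper value outside its range is refused whole. The fingers move at their own pace and stop on an object; FORCE is the grip in N (left out, the last holds). Time passes only in rows, so rows that do not move let the fingers close. It gives the time, the measured TCP pose, the force, the opening and the grip force at its end, in the units of the state.
- ctrl.get_obs(): the state, without advancing time (a new reading comes with each control period).
- ctrl.grab_frame(name): name is "scene" or "top" or "wrist"; returns (picture, depth): 480x640x3 uint8, red, green, blue; 480x640 float32, m along the optical axis (not along the pixel's ray), 0 where there is no reading.
- ctrl.camera_model(name): a dict with "fx", "fy", "cx", "cy" (pixels), "R" (3x3) and "t" (3): a world point X has camera coordinates R X + t; the wrist camera has in their place "hand_eye" (4x4, takes a point from camera to tool coordinates, whose origin is the TCP and whose axes are the flange's). Camera axes: x right, y down, z forward; pixel columns grow to the right and rows downward; lengths in m; the calibration is good to about 2 mm. A picture is of the moment at which its call begins: read the wrist's pose just before it. camera_model takes no time and is no camera call.
- ctrl.hand_in(): hands the job in; it is judged then, once.
The state is a dict: "time_s": time; "joints": joint angles; "joint_velocities": joint speeds; "joint_torque": joint torques, N m; "tool_pos": TCP position; "ee_rot": TCP orientation; "ft_force": force on the tool from outside, world axes, zero at the start; "torque": the same for the moment, N m; "finger_gap": opening from 0.0 (shut) to 1.0 (fully open); "grip_force": force on a finger pad.
Only numpy, scipy, OpenCV 4.12 (cv2) and the standard library are available. Lean on these libraries where they do the work, as an engineer would, in place of code of your own. Each camera call takes 0.05 s, during which the arm holds its last target. There are 200 camera calls.

## Working session

There is one attempt and no reset: what is moved stays moved. The work goes in short steps, Python scripts to look and compute and a shell command to move; the robot and the scene stay as the last step left them, time stands still between calls to the robot, and variables do not carry over. Pictures are saved under pics/ and viewed, at most 10 in all, crops included, and the job is handed in when it is done.

```bash
ls; mkdir -p pics; cat > h.py <<'E'
import numpy as np,cv2
from cell import ctrl
def ray(n,u,v):
    m=ctrl.camera_model(n);R=np.array(m['R']);t=np.array(m['t'])
    d=R.T@np.array([(u-m['cx'])/m['fx'],(v-m['cy'])/m['fy'],1]);return -R.T@t,d
def onz(n,u,v,z):
    o,d=ray(n,u,v);return o+d*(z-o[2])/d[2]
def cloud(n,dep):
    m=ctrl.camera_model(n);R=np.array(m['R']);t=np.array(m['t'])
    v,u=np.mgrid[:480,:640]
    P=np.stack([(u-m['cx'])/m['fx']*dep,(v-m['cy'])/m['fy']*dep,dep],-1)
    return (P-t)@R
E
python3 - <<'E'
from h import *
for n in("top","scene"):
    p,d=ctrl.grab_frame(n);np.savez(f'{n}.npz',p=p,d=d);cv2.imwrite(f'pics/{n}.png',p[...,::-1])
    print(n,(d>0).mean())
print(ctrl.get_obs())
E
```

```text
pics
top 0.9958561197916667
scene 0.9943196614583333
{'time_s': 0.1, 'joints': array([ 1.25001072e+00,  3.14158904e-01, -4.79924771e-02,  1.21018894e+00,
       -1.27157463e-05,  1.57082554e+00]), 'joint_velocities': array([ 6.83102686e-04, -2.09110501e-03,  2.19018216e-03,  8.06111568e-06,
       -9.76110599e-04, -5.87775402e-04]), 'joint_torque': array([ 3.52853772e-05, -5.40768385e+01,  3.40540445e+01,  1.11886079e-02,
        3.41415152e-06,  3.07563460e-05]), 'tool_pos': array([0.18902629, 0.56889483, 0.23051275]), 'ee_rot': array([ 1.59720349e-01,  9.87162000e-01, -7.63103159e-04, -1.17004793e-04]), 'ft_force': array([-0.32805213, -0.50200677, -0.07608102]), 'torque': array([-0.00062092, -0.00651909,  0.03965915]), 'grip_force': 0.0, 'finger_gap': 0.9982073988428161}
```

View pics/top.png

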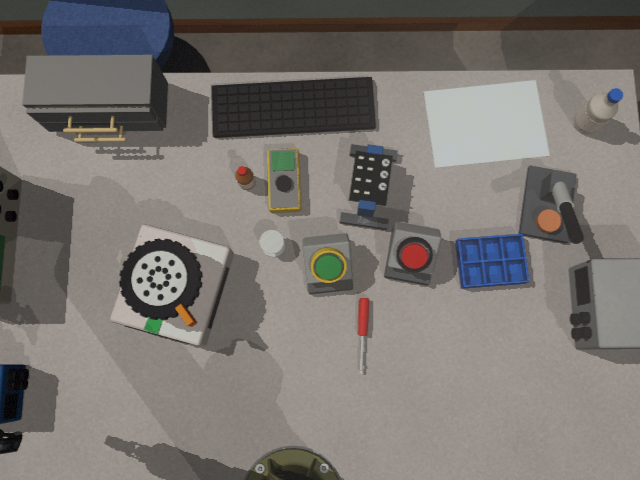

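View pics/scene.png

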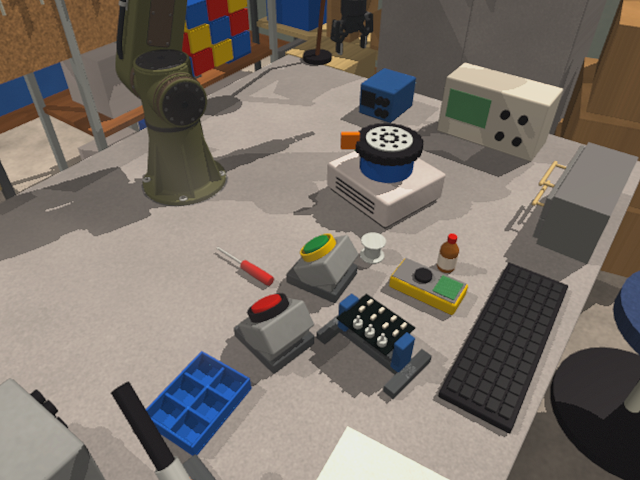

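The top view shows the extractor (collar about (160,278), tab (185,315), mark (153,326)), the green button at (329,265) and the red one at (415,256). The scene view confirms that the buttons slope towards the robot side.

```bash
python3 - <<'E'
from h import *
z=np.load('top.npz');p,d=z['p'],z['d'];C=cloud('top',d)
hsv=cv2.cvtColor(p,cv2.COLOR_RGB2HSV);H,S,V=[hsv[...,i] for i in range(3)]
v,u=np.mgrid[:480,:640]
def box(a,b,c,e):return (u>=a)&(u<=b)&(v>=c)&(v<=e)
tab=(H>7)&(H<18)&(S>180)&box(150,210,290,340)
mk=(H>45)&(H<85)&(S>100)&box(130,180,305,345)
gr=(H>45)&(H<85)&(S>100)&box(300,360,240,290)
ye=(H>20)&(H<34)&(S>120)&box(300,360,235,295)
disk=(S<60)&(V>140)&box(130,190,245,312)&(C[...,2]>.16)
for n,m in dict(tab=tab,mk=mk,gr=gr,ye=ye,disk=disk).items():
    q=C[m];print(n,m.sum(),np.median(q,0).round(4),np.percentile(q,[3,97],axis=0).round(3).tolist(),'px',u[m].mean(),v[m].mean())
# green plane
q=C[cv2.erode(gr.astype(np.uint8),np.ones((3,3)))>0];c=q.mean(0);n=np.linalg.svd(q-c)[2][2];n*=np.sign(n[2]);print('green',c,n,np.arccos(n[2]),np.arctan2(n[1],n[0]))
q=C[tab];t=q[q[:,2]>.19];print('tabtop',len(t),t.mean(0))
(cx,cy),r=cv2.minEnclosingCircle(np.argwhere(disk)[:,::-1].astype(np.float32));c=onz('top',cx,cy,.182);print('col',c)
mu=onz('top',u[mk].mean(),v[mk].mean(),.092);print('mk',mu)
tt=onz('top',u[tab].mean(),v[tab].mean(),.197)
for k,x in(('t',tt),('m',mu)):
    e=(x-c)[:2];print(k,x,np.hypot(*e),np.arctan2(e[1],e[0]))
# silhouette of black
bl=(V<60)&box(110,210,230,325)&(C[...,2]>.165);q=C[bl];print('black',np.percentile(q,[1,50,99],axis=0).round(3).tolist())
for nm,m in dict(objs=C[...,2]>.012).items():
    lab=cv2.connectedComponentsWithStats(m.astype(np.uint8))
    for i in range(1,lab[0]):
        if lab[2][i,4]>150:
            q=C[lab[1]==i];print(lab[2][i],np.percentile(q,[2,98],axis=0).round(3).tolist())
E
```

```text
tab 184 [0.416  0.2185 0.1958] [[0.397, 0.202, 0.174], [0.436, 0.236, 0.201]] px 184.65217391304347 314.54347826086956
mk 194 [0.4006 0.3122 0.0919] [[0.384, 0.284, 0.086], [0.413, 0.331, 0.175]] px 153.1443298969072 324.819587628866
gr 502 [ 0.5299 -0.087   0.1056] [[0.507, -0.115, 0.09], [0.553, -0.062, 0.121]] px 328.3027888446215 266.6195219123506
ye 373 [ 0.5417 -0.0849  0.105 ] [[0.5, -0.126, 0.074], [0.571, -0.05, 0.123]] px 327.89276139410185 263.65683646112603
disk 1798 [0.4964 0.2807 0.1813] [[0.444, 0.228, 0.176], [0.55, 0.334, 0.187]] px 158.73081201334816 277.9377085650723
green [ 0.52725139 -0.08760559  0.12605764] [0.98784786 0.04415863 0.14901889] 1.4212203178932725 0.044672118199455546
tabtop 160 [0.41600282 0.21825854 0.2042828 ]
col [0.49294099 0.29977922 0.182     ]
mk [0.40089246 0.31388551 0.092     ]
t [0.41579276 0.21826909 0.197     ] 0.11223078289040025 -2.3287089853944436
m [0.40089246 0.31388551 0.092     ] 0.09312313486096696 2.9895272096245993
black [[0.413, 0.195, 0.169], [0.495, 0.276, 0.177], [0.58, 0.363, 0.187]]
[   22    55   145    87 10683] [[0.8
[... 521 characters left out ...]
-0.694, 0.014], [0.783, -0.408, 0.231]]
[ 384  222   58   63 2736] [[0.505, -0.342, 0.022], [0.633, -0.23, 0.121]]
[  110   224   124   122 10352] [[0.37, 0.157, 0.05], [0.616, 0.394, 0.191]]
[259 230  25  24 470] [[0.573, 0.021, 0.043], [0.629, 0.076, 0.058]]
[ 302  233   51   61 2630] [[0.483, -0.139, 0.025], [0.609, -0.033, 0.121]]
[ 568  258   72   92 6113] [[0.343, -0.778, 0.023], [0.536, -0.663, 0.145]]
[358 298  11  40 381] [[0.377, -0.183, 0.014], [0.465, -0.158, 0.03]]
[   0  364   29   60 1359] [[0.189, 0.623, 0.015], [0.313, 0.645, 0.109]]
[  0 429  23  25 420] [[0.156, 0.497, 0.255], [0.192, 0.529, 0.348]]
[ 246  449   91   31 1547] [[0.052, -0.086, 0.012], [0.115, 0.089, 0.323]]
```

```bash
cat >> h.py <<'E'
def pose():
    o=ctrl.get_obs();q=o['ee_rot'];return np.array(o['tool_pos']),np.degrees(2*np.arctan2(q[1],q[0]))%360
def rows(path,p=None,a=None,g=0):
    """path: list of (x,y,z,angle of tool x in deg, number of rows); prints rows in tool axes"""
    p0,a0=pose(); p=p0 if p is None else p; a=a0 if a is None else a
    for x,y,z,b,n in path:
        t=np.array([x,y,z]);dp=(t-p)/n;da=((b-a+180)%360-180)/n;s=''
        for i in range(n):
            c=np.radians(a+i*da)
            s+='[%g,[%.4f,%.4f,%.4f],%.1f],'%(g,dp[0]*np.cos(c)+dp[1]*np.sin(c),dp[0]*np.sin(c)-dp[1]*np.cos(c),-dp[2],-da)
        print('['+s[:-1]+']');p,a=t,a+da*n
E
python3 - <<'E'
from h import *
print(pose())
rows([(.30,.37,.30,196,5),(.438,.178,.29,238,5)])
E
```

```text
(array([0.18902629, 0.56889483, 0.23051275]), np.float64(161.61866517664117))
[[0,[-0.0336,-0.0308,-0.0139],-6.9],[0,[-0.0297,-0.0346,-0.0139],-6.9],[0,[-0.0253,-0.0379,-0.0139],-6.9],[0,[-0.0206,-0.0406,-0.0139],-6.9],[0,[-0.0156,-0.0428,-0.0139],-6.9]]
[[0,[-0.0159,-0.0445,0.0020],-8.4],[0,[-0.0093,-0.0464,0.0020],-8.4],[0,[-0.0024,-0.0472,0.0020],-8.4],[0,[0.0045,-0.0471,0.0020],-8.4],[0,[0.0114,-0.0459,0.0020],-8.4]]
```

```bash
python3 -m pendant '[[0,[-0.034,-0.031,-0.014],-7],[0,[-0.030,-0.035,-0.014],-7],[0,[-0.025,-0.038,-0.014],-7],[0,[-0.021,-0.041,-0.014],-7],[0,[-0.016,-0.043,-0.014],-7],[0,[-0.016,-0.045,0.002],-8],[0,[-0.009,-0.046,0.002],-8],[0,[-0.002,-0.047,0.002],-8],[0,[0.004,-0.047,0.002],-8],[0,[0.011,-0.046,0.002],-8]]'
python3 -m pendant '[[0,[0,0,0],0],[0,[0,0,0],0]]'
python3 - <<'E'
from h import *
print(pose(),ctrl.get_obs()['joints'])
p,d=ctrl.grab_frame('wrist');np.savez('w1.npz',p=p,d=d);cv2.imwrite('pics/w1.png',p[...,::-1]);m=ctrl.camera_model('wrist');print(m)
E
```

```text
time_s: 1.35
tool_pos: [0.4399, 0.176, 0.291]
ee_rot: [-0.476, 0.879, 0.0, -0.0]
ft_force: [0.8, -0.3, -0.2]
finger_gap: 0.001
grip_force: 0.0
time_s: 1.6
tool_pos: [0.439, 0.1775, 0.291]
ee_rot: [-0.473, 0.881, 0.0, -0.0]
ft_force: [0.5, 0.6, -0.2]
finger_gap: 0.001
grip_force: 0.0
(array([0.43902268, 0.17753082, 0.29103862]), np.float64(236.52097727612406)) [ 3.83897666e-01  5.64489098e-02 -2.24633580e-01  1.29046990e+00
  5.38921170e-04 -6.02579688e-01]
{'fx': 340.9549483712766, 'fy': 340.9549483712766, 'cx': 320.7373501538304, 'cy': 239.39297590089808, 'hand_eye': array([[-3.83801628e-04, -9.45261809e-01, -3.26312680e-01,
         8.43678588e-02],
       [ 9.99999897e-01, -4.41523806e-04,  1.02827762e-04,
        -1.39258118e-04],
       [-2.41273973e-04, -3.26312607e-01,  9.45261881e-01,
        -1.42569004e-01],
       [ 0.00000000e+00,  0.00000000e+00,  0.00000000e+00,
         1.00000000e+00]])}
```

View pics/w1.png

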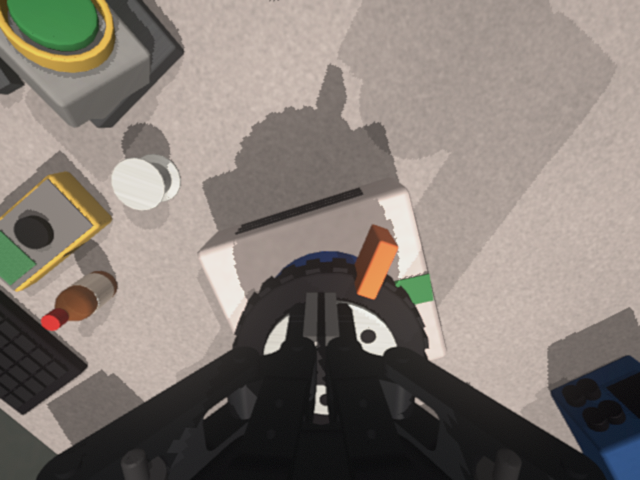

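The wrist view shows the tab at (377,260), to the right of the fingers as planned, with the mark at (415,290). I'll refine the tab's position.

```bash
cat >> h.py <<'E'
def wcloud(dep,p,a):
    m=ctrl.camera_model('wrist');h=np.array(m['hand_eye']);v,u=np.mgrid[:480,:640]
    P=np.stack([(u-m['cx'])/m['fx']*dep,(v-m['cy'])/m['fy']*dep,dep],-1)@h[:3,:3].T+h[:3,3]
    c,s=np.cos(np.radians(a)),np.sin(np.radians(a));R=np.array([[c,s,0],[s,-c,0],[0,0,-1]])
    return P@R.T+p
E
python3 - <<'E'
from h import *
z=np.load('w1.npz');p,d=z['p'],z['d'];P,a=pose();C=wcloud(d,P,a)
hsv=cv2.cvtColor(p,cv2.COLOR_RGB2HSV);H,S,V=[hsv[...,i] for i in range(3)]
m=(H>7)&(H<18)&(S>180);m[:200]=0;m[310:]=0;m[:,:340]=0;m[:,420:]=0
q=C[m];t=q[q[:,2]>.19];print(len(t),t.mean(0));c=np.array([.497,.28])
r,_,_=[*cv2.minAreaRect(((t[:,:2])*1000).astype(np.float32))];print(r,_)
e=np.array(r)/1000-c;print(np.hypot(*e),np.degrees(np.arctan2(e[1],e[0]))%360)
th=np.radians
def pt(ang,R=.112):return c+R*np.array([np.cos(th(ang)),np.sin(th(ang))])
path=[(*pt(236),.20,236,3),(*pt(236),.168,236,2)]
rows(path)
ang=236
rows([(*pt(b),.168,b,1) for b in range(232,159,-4)],np.array([*pt(236),.168]),236)
E
```

```text
0 [nan nan nan]
(0.0, 0.0) 0.0
0.5704463164926215 209.39605285494324
[[0,[-0.0017,0.0029,0.0304],0.2],[0,[-0.0017,0.0029,0.0304],0.2],[0,[-0.0017,0.0029,0.0304],0.2]]
[[0,[-0.0000,0.0000,0.0160],-0.0],[0,[-0.0000,0.0000,0.0160],-0.0]]
[[0,[-0.0003,0.0078,-0.0000],4.0]]
[[0,[-0.0003,0.0078,-0.0000],4.0]]
[[0,[-0.0003,0.0078,-0.0000],4.0]]
[[0,[-0.0003,0.0078,-0.0000],4.0]]
[[0,[-0.0003,0.0078,-0.0000],4.0]]
[[0,[-0.0003,0.0078,-0.0000],4.0]]
[[0,[-0.0003,0.0078,-0.0000],4.0]]
[[0,[-0.0003,0.0078,-0.0000],4.0]]
[[0,[-0.0003,0.0078,-0.0000],4.0]]
[[0,[-0.0003,0.0078,-0.0000],4.0]]
[[0,[-0.0003,0.0078,-0.0000],4.0]]
[[0,[-0.0003,0.0078,-0.0000],4.0]]
[[0,[-0.0003,0.0078,-0.0000],4.0]]
[[0,[-0.0003,0.0078,-0.0000],4.0]]
[[0,[-0.0003,0.0078,-0.0000],4.0]]
[[0,[-0.0003,0.0078,-0.0000],4.0]]
[[0,[-0.0003,0.0078,-0.0000],4.0]]
[[0,[-0.0003,0.0078,-0.0000],4.0]]
[[0,[-0.0003,0.0078,-0.0000],4.0]]<stdin>:5: RuntimeWarning: Mean of empty slice.
  ret = um.true_divide(
```

```bash
python3 - <<'E'
from h import *
z=np.load('w1.npz');p,d=z['p'],z['d'];P,a=pose();C=wcloud(d,P,a)
print(p[250,378],d[250,378],C[250,378])
hsv=cv2.cvtColor(p,cv2.COLOR_RGB2HSV);H,S,V=[hsv[...,i] for i in range(3)]
m=(H>7)&(H<20)&(S>140);m[:200]=0;m[310:]=0;m[:,:340]=0;m[:,420:]=0
print(m.sum(),np.percentile(C[m],[2,25,50,75,98],axis=0).round(3))
b=(V>175)&m; print(hsv[240,375],hsv[280,372],hsv[245,392])
M=ctrl.camera_model('wrist');h=np.array(M['hand_eye'])
v,u=np.mgrid[:480,:640];W1=wcloud(np.ones((480,640)),P,a);O=wcloud(np.zeros((480,640)),P,a)
D=W1-O
for z0 in(.197,):
    X=O+D*((z0-O[...,2])/D[...,2])[...,None]
    t=X[m];r=cv2.minAreaRect((t[:,:2]*1000).astype(np.float32));print(r)
    for uv in((373,228),(397,238),(357,290),(376,298)):print(uv,X[uv[1],uv[0]].round(4))
E
```

```text
[234 140  81] 0.25355417 [0.40660533 0.20621737 0.19660448]
1662 [[0.394 0.201 0.162]
 [0.403 0.21  0.192]
 [0.416 0.217 0.197]
 [0.426 0.224 0.197]
 [0.436 0.238 0.198]]
[  9 135  89] [ 13 162 233] [  9 171 225]
((415.1307067871094, 213.6482696533203), (56.6390495300293, 25.126699447631836), 38.41635513305664)
(373, 228) [0.401  0.1893 0.197 ]
(397, 238) [0.3902 0.2056 0.197 ]
(357, 290) [0.4369 0.2257 0.197 ]
(376, 298) [0.4281 0.2399 0.197 ]
```

```bash
python3 -m pendant '[[0,[-0.002,0.003,0.03],0],[0,[-0.002,0.003,0.03],0],[0,[-0.002,0.003,0.03],0],[0,[0,0,0.016],0],[0,[0,0,0.016],0],[0,[0,0,0],0]]'
python3 -m pendant '[[0,[0,0.0078,0],4],[0,[-0.0003,0.0078,0],4],[0,[-0.0003,0.0078,0],4],[0,[-0.0003,0.0078,0],4],[0,[-0.0003,0.0078,0],4]]'
python3 -c "
from h import *
P,a=pose();e=P[:2]-[.497,.28];print(P,a,np.hypot(*e),np.degrees(np.arctan2(e[1],e[0]))%360)"
```

```text
time_s: 2.4
tool_pos: [0.4346, 0.1874, 0.1686]
ee_rot: [-0.474, 0.88, 0.0, -0.001]
ft_force: [0.1, -0.9, 0.3]
finger_gap: 0.001
grip_force: 0.0
time_s: 3.02
tool_pos: [0.4078, 0.2136, 0.1704]
ee_rot: [-0.313, 0.95, -0.001, 0.001]
ft_force: [2.2, -2.8, -1.3]
finger_gap: 0.002
grip_force: 1.6
[0.40782926 0.21356521 0.17038981] 216.43851539221555 0.11119803009407646 216.68718038307804
```

Contact is made at about 3.5 N and the tab is turning. Continuing.

```bash
python3 -m pendant '[[0,[0,0.0078,0],4],[0,[-0.0003,0.0078,0],4],[0,[-0.0003,0.0078,0],4],[0,[-0.0003,0.0078,0],4],[0,[-0.0003,0.0078,0],4],[0,[-0.0003,0.0078,0],4]]'
python3 -m pendant '[[0,[-0.0003,0.0078,0],4],[0,[-0.0003,0.006,0],3],[0,[-0.0003,0.006,0],3],[0,[-0.0003,0.004,0],2]]'
python3 -c "
from h import *
P,a=pose();e=P[:2]-[.497,.28];print(P,a,np.hypot(*e),np.degrees(np.arctan2(e[1],e[0]))%360)"
```

```text
time_s: 3.78
tool_pos: [0.3882, 0.2557, 0.1703]
ee_rot: [-0.108, 0.994, -0.001, 0.001]
ft_force: [1.2, -3.0, 1.3]
finger_gap: 0.002
grip_force: 1.6
time_s: 4.28
tool_pos: [0.3856, 0.2796, 0.1703]
ee_rot: [-0.005, 1.0, -0.0, 0.0]
ft_force: [-0.1, -2.9, 2.0]
finger_gap: 0.001
grip_force: 1.4
[0.38555562 0.27955596 0.17026772] 180.52288816392422 0.11144526250024883 180.22828915654407
```

```bash
python3 -m pendant '[[0,[0,0.0039,0],2],[0,[0,0.0039,0],2],[0,[0,0.0039,0],2]]'
python3 -m pendant '[[0,[0,0.002,0],1],[0,[0,0.002,0],1]]'
python3 -m pendant '[[0,[0,0.002,0],1],[0,[0,0.002,0],1]]'
python3 -c "
from h import *
P,a=pose();e=P[:2]-[.497,.28];print(P,a,np.hypot(*e),np.degrees(np.arctan2(e[1],e[0]))%360)"
```

```text
time_s: 4.65
tool_pos: [0.386, 0.2911, 0.1703]
ee_rot: [0.048, 0.999, -0.0, 0.001]
ft_force: [-0.4, -2.7, 1.0]
finger_gap: -0.005
grip_force: 1.4
time_s: 4.9
tool_pos: [0.3864, 0.2954, 0.17]
ee_rot: [0.065, 0.998, 0.0, 0.001]
ft_force: [0.2, -2.8, 1.8]
finger_gap: -0.002
grip_force: 1.3
time_s: 5.15
tool_pos: [0.3866, 0.2994, 0.1694]
ee_rot: [0.082, 0.997, -0.0, 0.0]
ft_force: [1.1, -2.3, 1.8]
finger_gap: -0.001
grip_force: 1.3
[0.38661953 0.29943985 0.16942153] 170.5529591975214 0.11207924243049995 170.01168307909867
```

```bash
python3 -m pendant '[[0,[0,0.002,0],1]]'
python3 -m pendant '[[0,[0,0.002,0],1]]'
python3 -m pendant '[[0,[0,0.0015,0],0.7]]'
```

```text
time_s: 5.28
tool_pos: [0.3867, 0.3008, 0.1693]
ee_rot: [0.091, 0.996, -0.001, 0.0]
ft_force: [-0.5, -8.7, 4.8]
finger_gap: -0.003
grip_force: 3.9
time_s: 5.4
tool_pos: [0.3866, 0.3012, 0.1692]
ee_rot: [0.1, 0.995, -0.002, -0.0]
ft_force: [-2.6, -13.7, 10.3]
finger_gap: -0.003
grip_force: 7.1
time_s: 5.52
tool_pos: [0.3864, 0.3013, 0.1692]
ee_rot: [0.106, 0.994, -0.004, -0.0]
ft_force: [-4.6, -17.2, 12.0]
finger_gap: -0.001
grip_force: 9.1
```

The hard stop shows as a clear rise to about 20 N. Next I back off, lift and check.

```bash
python3 -m pendant '[[0,[0,-0.01,0],0],[0,[0,-0.015,0],0],[0,[0,-0.01,0],0],[0,[0,0,-0.045],0],[0,[0,0,-0.05],0],[0,[0,0,-0.035],0],[0,[0,0,0],0]]'
python3 - <<'E'
from h import *
P,a=pose();print(P,a)
p,d=ctrl.grab_frame('top');cv2.imwrite('pics/t2.png',cv2.resize(p[200:370,80:400,::-1],None,fx=2,fy=2))
np.savez('top2.npz',p=p,d=d);C=cloud('top',d)
hsv=cv2.cvtColor(p,cv2.COLOR_RGB2HSV);H,S,V=[hsv[...,i] for i in range(3)]
m=(H>7)&(H<18)&(S>180)&(C[...,2]>.185)&(C[...,1]>.15)&(C[...,1]<.45)&(C[...,0]<.5)
q=C[m];print(len(q),np.median(q,0));e=np.median(q,0)[:2]-[.497,.28];print(np.hypot(*e),np.degrees(np.arctan2(e[1],e[0]))%360)
# green console edges
m=(C[...,2]>.015)&(C[...,0]>.45)&(C[...,0]<.63)&(C[...,1]<-.0)&(C[...,1]>-.17)
q=C[m];print(cv2.minAreaRect((q[:,:2]*1000).astype(np.float32)))
c=cv2.approxPolyDP(max(cv2.findContours(m.astype(np.uint8),0,2)[0],key=cv2.contourArea),4,True)[:,0]
for x in c:print(x,C[x[1],x[0]].round(3))
g=(H>45)&(H<85)&(S>100)&m;g=cv2.erode(g.astype(np.uint8),np.ones((5,5)))>0;q=C[g]
A=np.c_[q[:,:2],np.ones(len(q))];k=np.linalg.lstsq(A,q[:,2],rcond=None)[0];print('plane',k,np.arctan(np.hypot(k[0],k[1])),np.degrees(np.arctan2(k[1],k[0])),'med',np.median(q,0),q[:,:2].mean(0))
E
```

```text
time_s: 6.4
tool_pos: [0.3816, 0.2714, 0.3023]
ee_rot: [0.105, 0.994, 0.002, 0.002]
ft_force: [-0.5, -0.5, -0.9]
finger_gap: 0.003
grip_force: 0.0
[0.3815635  0.2713636  0.30226856] 167.89977549184212
36 [0.41896331 0.30760902 0.1943926 ]
0.08277670641991569 160.51645860895303
((529.2061157226562, -97.1485824584961), (171.10389709472656, 129.56878662109375), 5.913604259490967)
[346 233] [ 0.618 -0.131  0.066]
[302 239] [ 0.603 -0.026  0.069]
[308 293] [ 0.48  -0.038  0.016]
[352 288] [ 0.49  -0.145  0.028]
plane [ 0.66728025  0.05815097 -0.2425741 ] 0.59017510313833 4.980529556476377 med [ 0.53007009 -0.08690033  0.10656941] [ 0.53025072 -0.08631405]
```

View pics/t2.png

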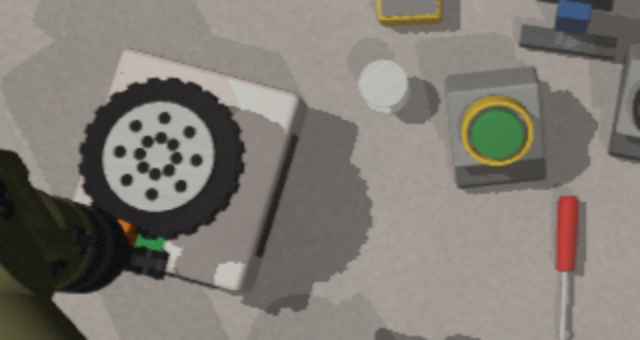

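The tab stands at the mark, partly hidden by the arm. I'll recheck it once the arm has moved away, and go above the green button now.

```bash
python3 - <<'E'
from h import *
rows([(.50,-.089,.26,185.3,8),(.511,-.089,.17,185.3,2)])
E
```

```text
[[0,[-0.0240,-0.0409,0.0050],-2.2],[0,[-0.0224,-0.0417,0.0050],-2.2],[0,[-0.0208,-0.0426,0.0050],-2.2],[0,[-0.0192,-0.0433,0.0050],-2.2],[0,[-0.0175,-0.0440,0.0050],-2.2],[0,[-0.0159,-0.0447,0.0050],-2.2],[0,[-0.0142,-0.0452,0.0050],-2.2],[0,[-0.0124,-0.0457,0.0050],-2.2]]
[[0,[-0.0055,-0.0005,0.0450],-0.0],[0,[-0.0055,-0.0005,0.0450],-0.0]]
```

```bash
python3 -m pendant '[[0,[-0.024,-0.041,0.005],-2.2],[0,[-0.0224,-0.0417,0.005],-2.2],[0,[-0.021,-0.0426,0.005],-2.2],[0,[-0.019,-0.043,0.005],-2.2],[0,[-0.0175,-0.044,0.005],-2.2],[0,[-0.016,-0.0447,0.005],-2.2],[0,[-0.014,-0.045,0.005],-2.2],[0,[-0.0124,-0.0457,0.005],-2.2],[0,[0,0,0],0],[0,[0,0,0],0]]'
python3 - <<'E'
from h import *
P,a=pose();print(P,a)
p,d=ctrl.grab_frame('wrist');cv2.imwrite('pics/w2.png',p[...,::-1]);C=wcloud(d,P,a)
hsv=cv2.cvtColor(p,cv2.COLOR_RGB2HSV);H,S,V=[hsv[...,i] for i in range(3)]
m=(H>45)&(H<85)&(S>100)&(abs(C[...,0]-.53)<.05)&(abs(C[...,1]+.087)<.05);m=cv2.erode(m.astype(np.uint8),np.ones((5,5)))>0
q=C[m];k=np.linalg.lstsq(np.c_[q[:,:2],np.ones(len(q))],q[:,2],rcond=None)[0]
print(len(q),q.mean(0),np.arctan(np.hypot(k[0],k[1])),np.degrees(np.arctan2(k[1],k[0])),np.percentile(q,[1,99],axis=0).round(3))
p,d=ctrl.grab_frame('top');C=cloud('top',d)
hsv=cv2.cvtColor(p,cv2.COLOR_RGB2HSV);H,S,V=[hsv[...,i] for i in range(3)]
m=(H>7)&(H<18)&(S>180)&(C[...,2]>.185)&(C[...,1]>.15)&(C[...,1]<.45)&(C[...,0]<.5)
q=C[m];e=np.median(q,0)[:2]-[.497,.28];print('tab',len(q),np.median(q,0),np.hypot(*e),np.degrees(np.arctan2(e[1],e[0]))%360)
rows([(.511,-.089,.125,185.3,4)])
E
```

```text
time_s: 7.7
tool_pos: [0.4988, -0.0883, 0.2581]
ee_rot: [-0.048, 0.999, 0.001, -0.001]
ft_force: [-0.3, 1.0, -0.7]
finger_gap: 0.003
grip_force: 0.0
[ 0.49884585 -0.08832868  0.25810252] 185.46748919503557
2518 [ 0.52958479 -0.08886125  0.10566136] 0.599703434663655 5.358059139810714 [[ 0.507 -0.115  0.09 ]
 [ 0.551 -0.063  0.12 ]]
tab 176 [0.4033894  0.31673541 0.19561149] 0.10056060531534114 158.57357081607938
[[0,[-0.0029,-0.0006,0.0335],0.1],[0,[-0.0029,-0.0006,0.0335],0.1],[0,[-0.0029,-0.0006,0.0335],0.1],[0,[-0.0029,-0.0006,0.0335],0.1]]
```

View pics/w2.png

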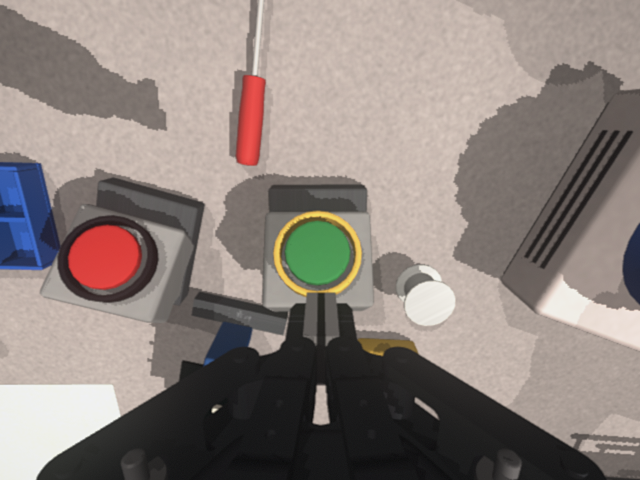

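The wrist view has the green button at (318,252) in its yellow guard, straight ahead of the fingers. The tab measures 158.6°, which is the stop. Descending to the button now.

```bash
python3 -m pendant '[[0,[-0.003,0,0.0335],0],[0,[-0.003,0,0.0335],0],[0,[-0.003,0,0.0335],0],[0,[-0.003,0,0.032],0],[0,[0,0,0],0]]'
python3 -m pendant '[[0,[-0.0023,0,0.0033],0],[0,[-0.0023,0,0.0033],0],[0,[-0.0023,0,0.0033],0]]'
python3 -m pendant '[[0,[-0.0011,0,0.0017],0],[0,[-0.0011,0,0.0017],0]]'
python3 -m pendant '[[0,[-0.0011,0,0.0017],0]]'
```

```text
time_s: 8.43
tool_pos: [0.5097, -0.086, 0.1249]
ee_rot: [-0.049, 0.999, 0.001, -0.002]
ft_force: [0.2, 0.4, -0.4]
finger_gap: -0.002
grip_force: 0.0
time_s: 8.8
tool_pos: [0.5196, -0.0869, 0.1177]
ee_rot: [-0.048, 0.999, -0.0, 0.001]
ft_force: [0.0, -0.2, -0.8]
finger_gap: -0.002
grip_force: 0.0
time_s: 9.05
tool_pos: [0.521, -0.0867, 0.1135]
ee_rot: [-0.048, 0.999, -0.0, 0.0]
ft_force: [-0.7, 0.9, 0.2]
finger_gap: -0.002
grip_force: 0.0
time_s: 9.18
tool_pos: [0.522, -0.0866, 0.1117]
ee_rot: [-0.048, 0.999, -0.0, -0.0]
ft_force: [-0.6, 0.3, -0.3]
finger_gap: -0.002
grip_force: 0.0
```

```bash
python3 -m pendant '[[0,[-0.0011,0,0.0017],0]]'
python3 -m pendant '[[0,[-0.0011,0,0.0017],0],[0,[-0.0011,0,0.0017],0]]'
python3 -m pendant '[[0,[-0.0011,0,0.0017],0],[0,[-0.0011,0,0.0017],0]]'
python3 -m pendant '[[0,[-0.0011,0,0.0017],0]]'
```

```text
time_s: 9.3
tool_pos: [0.5231, -0.0864, 0.11]
ee_rot: [-0.048, 0.999, 0.0, -0.0]
ft_force: [0.3, 0.2, -0.2]
finger_gap: 0.0
grip_force: 0.0
time_s: 9.55
tool_pos: [0.5252, -0.0862, 0.1068]
ee_rot: [-0.048, 0.999, -0.0, -0.0]
ft_force: [-2.7, -0.8, 5.1]
finger_gap: -0.0
grip_force: 2.4
time_s: 9.8
tool_pos: [0.5273, -0.086, 0.1036]
ee_rot: [-0.048, 0.999, -0.0, -0.0]
ft_force: [-3.5, -0.0, 7.7]
finger_gap: -0.003
grip_force: 3.9
time_s: 9.93
tool_pos: [0.5284, -0.0859, 0.1021]
ee_rot: [-0.048, 0.999, -0.0, -0.0]
ft_force: [-5.5, 0.4, 9.6]
finger_gap: 0.001
grip_force: 4.6
```

```bash
python3 -m pendant '[[0,[-0.0009,0,0.0013],0]]'
python3 -m pendant '[[0,[-0.0009,0,0.0013],0]]'
python3 -m pendant '[[0,[-0.0006,0,0.0008],0]]'
```

```text
time_s: 10.05
tool_pos: [0.5292, -0.0858, 0.1009]
ee_rot: [-0.048, 0.999, -0.0, -0.0]
ft_force: [-4.4, 0.8, 8.8]
finger_gap: -0.0
grip_force: 5.2
time_s: 10.18
tool_pos: [0.53, -0.0857, 0.0996]
ee_rot: [-0.048, 0.999, -0.0, -0.0]
ft_force: [-4.8, -0.0, 11.2]
finger_gap: 0.003
grip_force: 5.7
time_s: 10.3
tool_pos: [0.5303, -0.0857, 0.0992]
ee_rot: [-0.048, 0.999, -0.0, -0.0]
ft_force: [-9.6, 0.3, 19.3]
finger_gap: -0.001
grip_force: 10.7
```

Bottomed at about 21 N, where the spring alone gives 12 N. I hold for about 1.5 s, then retreat along the button's axis.

```bash
python3 -m pendant '[[0,[-0.0002,0,0.0003],0],[0,[0,0,0],0],[0,[0,0,0],0],[0,[0,0,0],0],[0,[0,0,0],0],[0,[0,0,0],0],[0,[0,0,0],0]]'
python3 -m pendant '[[0,[0,0,0],0],[0,[0,0,0],0],[0,[0,0,0],0],[0,[0,0,0],0],[0,[0,0,0],0],[0,[0,0,0],0]]'
python3 -m pendant '[[0,[0.0028,0,-0.0041],0],[0,[0.0028,0,-0.0041],0],[0,[0.0028,0,-0.0041],0],[0,[0.0056,0,-0.0082],0],[0,[0.0056,0,-0.0082],0],[0,[0,0,-0.04],0],[0,[0,0,-0.05],0],[0,[0,0,-0.05],0],[0,[0,0,0],0],[0,[0,0,0],0]]'
python3 - <<'E'
from h import *
P,a=pose();print(P,a)
p,d=ctrl.grab_frame('wrist');C=wcloud(d,P,a);cv2.imwrite('pics/w3.png',p[...,::-1])
hsv=cv2.cvtColor(p,cv2.COLOR_RGB2HSV);H,S,V=[hsv[...,i] for i in range(3)]
m=(H>45)&(H<85)&(S>100)&(abs(C[...,0]-.53)<.05)&(abs(C[...,1]+.087)<.05);m=cv2.erode(m.astype(np.uint8),np.ones((5,5)))>0
print(C[m].mean(0))
p,d=ctrl.grab_frame('top');C=cloud('top',d)
hsv=cv2.cvtColor(p,cv2.COLOR_RGB2HSV);H,S,V=[hsv[...,i] for i in range(3)]
m=(H>7)&(H<18)&(S>180)&(C[...,2]>.185)&(C[...,1]>.15)&(C[...,1]<.45)&(C[...,0]<.5)
q=C[m];e=np.median(q,0)[:2]-[.497,.28];print('tab',np.degrees(np.arctan2(e[1],e[0]))%360)
E
```

```text
time_s: 11.18
tool_pos: [0.5303, -0.0857, 0.0993]
ee_rot: [-0.048, 0.999, -0.0, -0.0]
ft_force: [-8.5, -0.4, 17.9]
finger_gap: -0.002
grip_force: 9.5
time_s: 11.92
tool_pos: [0.5303, -0.0857, 0.0993]
ee_rot: [-0.048, 0.999, -0.0, -0.0]
ft_force: [-9.1, 1.2, 17.8]
finger_gap: 0.001
grip_force: 9.5
time_s: 13.18
tool_pos: [0.5113, -0.0875, 0.2665]
ee_rot: [-0.048, 0.999, -0.0, 0.0]
ft_force: [0.4, -0.1, -1.4]
finger_gap: -0.002
grip_force: 0.0
[ 0.51131673 -0.08752884  0.26645255] 185.51443787177584
[ 0.52857208 -0.08893599  0.10516842]
tab 158.62627184112122
```

The button is back up, the collar is at its stop and the arm is clear, so I'm handing in.

```bash
python3 -c "
from cell import ctrl
print(ctrl.hand_in())"
```

```text
the job is handed in; nothing more can be done
None
```

The job is handed in: the collar was pushed clockwise to its stop with the tab over the green mark, then the green button was held fully down for about 1.6 s and sprang back; forces stayed around 20 N, it took about 13 s, and no result came back.

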